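Set and lock the stroke dial of the snap press

TASK

The snap-fastener press on the counter has been left with its stroke dial off its mark and the lock ring under the dial loose. Turn the black dial until its white line points at the long mark on the scale plate, then swing the lock ring's lever (the short arm with the upright post) clockwise until it is firmly hand-tight, without forcing it, so that the dial is clamped at that setting. Leave the things around the press where they are and let go.

Things in the scene. Friction and masses are not known exactly. Their poses are not given: they have to be found in the camera images.
- press: grey snap press fixed to the counter, base 146 x 104 mm; origin on the counter under the vertical axis of dial and lock ring; its own -x is the front, where the long scale mark lies. On its head, from below: round scale plate 92 mm wide (flat top 168 mm above the counter), lock ring with its lever, washer, dial, stud end (12 mm wide, top at 215 mm). Its hand lever (-y side) is below the plate
- dial (a joint): angle of the stroke dial, rad: 0 when its white line points at the long mark, growing clockwise seen from above; stops at -1.7 and 1.2. Steady drag of about 0.08 N m while the lock ring is loose; much stiffer once clamped
- dial_grip (a point): on the dial's axis, 202 mm above the counter, at half the height of its round ribbed black knob, 40 mm wide, from 192 to 210 mm above the counter; below it the dial has a flat skirt 60 mm wide (186 to 191 mm). The point's own -x points along the white line on the dial's top, side and skirt
- ring: bare-metal lock ring under the dial, 50 mm wide, 12 mm high, about 170 mm above the counter at its underside (origin, on the axis). Clockwise from above tightens: it climbs 2 mm per rad and presses the washer against the dial; that pressing force is the clamping force. Where it becomes tight differs each time
- post (a point): half-way up the post of the lock ring's lever, 193 mm above the counter, 63 mm from the axis: upright black round post 12 mm thick, from 179 to 206 mm above the counter, on the end of a flat metal arm 10 mm wide (top at 179 mm) that turns and climbs with the ring. Starts between the left and the rear of the press; swings clockwise, over the rear, to tighten
- lever: the lock ring's lever arm with its post; origin on the axis. Pushed at the post, square to the arm, it moves at about 1 N and meets resistance after 0.2 to 1.3 rad. From there the moving push rises by some 30 N per rad: 9 N (0.55 N m) is firmly hand-tight, under 6 N still slack, over 14 N forced. Once it stops moving less force is felt. It stays tight when let go
- washer: thin dark metal washer 41 mm wide between lock ring and dial, hidden under the dial's skirt, keyed so that it does not turn; origin at the centre of its underside, about 182 mm above the counter
- pin_tin: round flat tin, 69 mm wide, 26 mm high, beside the press on its left; origin at the centre of its underside; to be left alone
- button_box: small carton 55 x 85 x 30 mm behind the press; origin at the centre of its underside; to be left alone
- thread: thread spool, 28 mm wide, 48 mm high, standing on the right of the press; origin at the centre of its underside; to be left alone

How it is judged:
By the outcome, as a careful person would: the job done as asked, in the order asked, and still so for the second after the job is handed in, with the robot touching nothing.
It also fails if it takes over 48 s, if anything falls off the work surface, if the arm or the gripper's body presses on something with over 40 N, if the wrist force passes 120 N, or if a joint passes its speed limit or range.

ROBOT

A 6-joint arm with a two-finger parallel gripper is mounted at the origin on a cart in front of the work surface, level with it; the furniture and walls round the work are solid. World frame = base frame: x ahead of the robot, y to its left, z up, the work surface at z = 0. Lengths are in m, angles in rad, forces in N, time in s.
With the tool pointing down it reaches from about 0.4 to 0.825 m from the base axis. Payload 7 kg.
Tool frame: the origin (TCP) lies at the very end of the fingers, on their centre line; the grasp point (between the pads) lies 19 mm behind it; y points along the fingers, z is the direction in which the jaws open and shut, and the axes are right-handed (so a half turn about y gives the same grasp; the last joint's range is limited). The gripper opens to 88 mm and grips with 3 to 60 N. Pads are 19 mm wide; open, the fingers measure 130 mm over their backs; the gripper's body (78 mm by 193 mm) begins 47 mm behind the grasp point.
Start: joints at [-0.965, 0.359, 0.012, 0, -1.224, -0.288], TCP at [0.211, -0.641, 0.227] pointing down, gripper open.
Joint ranges: [-3.07, 3.07], [-1.43, 2.12], [-1.02, 1.25], [-3.03, 1.67], [-3.05, -0], [-3.03, 3.03]. Speed limits (rad/s): [2.39, 2.39, 3.01, 3.14, 3.14, 3.14].

INTERFACE

Orientations are given as [roll, pitch, yaw] about the fixed x, y, z axes, in that order (R = Rz(yaw) Ry(pitch) Rx(roll)).
In Python, from station import get_state, grab_frame, job_done, regions_of gives the robot as it stands.
- The arm moves only by the tool drive_tool, never from a script. Its argument "rows" is a list of rows, each a list of 3 entries, a list of its own where there are three numbers: the shift along the world's x, y, z as a fraction of full scale, then the turn about the world's z as a fraction of full scale, then the opening, from 0 (shut) to 1 (fully open). A call has 1 to 12 rows; each row is the pose to reach, as a shift and turn from the pose commanded when the call began; what a row does not reach only later rows make up. Full scale, the value 1, is 30 cm for a shift and 90 degrees for a turn. A row lasts 1/10 s, in which the tool goes at most 50 mm and 8.59 degrees, less where a joint would pass 70% of its speed; a pose out of reach is approached as far as the arm can. A call with a number of a shift or a turn outside -1 to 1 is refused whole. A call with a gripper value outside its range is refused whole. The fingers move at their own pace and stop on an object; "newtons" is the grip in N (left out, the last holds). Time passes only in rows, so rows that repeat a pose let the fingers close. It gives the time, the measured TCP pose, the force and the opening at its end, in the units of the state.
- get_state(): the state, without advancing time (a new reading comes with each control period).
- grab_frame(name): name is "scene" or "top" or "wrist"; returns a dict with "img" (420x560x3 uint8, blue, green, red), "fx", "fy", "cx", "cy" (pixels), "k1" (the pictures are not rectified: a ray, as slopes to the right and down, at radius r is drawn at 1 + k1 r^2 times it, then the intrinsics apply), "T" (4x4, takes a point from camera to world coordinates); the wrist camera has in their place "hand_eye" (4x4, takes a point from camera to tool coordinates, whose origin is the TCP and whose axes are the tool frame's). Camera axes: x right, y down, z forward; pixel columns grow to the right and rows downward; lengths in m; the calibration is good to about 2 mm. A picture is of the moment at which its call begins: read the wrist's pose just before it. There is no depth.
- job_done(): hands the job in, once; it reports no verdict.
Trained networks look in a picture, given as the dict that the camera call returned (one of the last four; its "shot" number tells which), for a name from the list of things; names that differ only in an ending like _2 or _b are one class to them, and where a whole thing is asked for, a point or a joint stands for the part that bears it (a point fixed in the world has none). Each returns a list of dicts, best first, with "confidence" (0 to 1); they miss things now and then, are a little off and sometimes report something else, mostly with a low value. They report only what shows in the picture. A call takes as long as a camera call.
- regions_of(picture, thing): "pixels" (420x560 bool, what is visible of it) and "box" ([left, top, right, bottom] in pixels, round what is visible of it).
The state is a dict: "t": time; "q": joint angles; "qd": joint speeds; "joint_efforts": joint torques, N m; "eef_pos": TCP position; "ee_rot": TCP orientation; "force": force on the tool from outside, world axes, zero at the start; "moment": the same for the moment, N m; "width": finger opening in m.
Only numpy, scipy, OpenCV 4.12 (cv2) and the standard library are available. Lean on these libraries where they do the work, as an engineer would, in place of code of your own. Each camera call takes 0.05 s, during which the arm holds its last target. There are 200 camera calls.

## Working session

There is one attempt and no reset: what is moved stays moved. The work goes in short steps, Python scripts to look and compute and a tool call to move; the robot and the scene stay as the last step left them, time stands still between calls to the robot, and variables do not carry over. Pictures are saved under pics/ and viewed, about 8 in all and at most 12, crops included, and the job is handed in when it is done.

Besides the shell and the picture viewer there is one more tool, called after "Call:" as name([rows], argument=value, ...), one row to a line, values as JSON. drive_tool: Moves the arm, as the interface text tells. Its arguments: {"type":"object","properties":{"rows":{"type":"array"},"newtons":{"type":"number"}},"required":["rows"]}

```bash
mkdir -p pics; ls; cat > h.py <<'E'
import numpy as np, cv2
from station import get_state, grab_frame, regions_of
from scipy.spatial.transform import Rotation as R
def campose(f, st=None):
    if 'T' in f: return np.array(f['T'])
    T=np.eye(4); T[:3,:3]=R.from_euler('xyz',st['ee_rot']).as_matrix() if len(st['ee_rot'])==3 else R.from_quat(st['ee_rot']).as_matrix()
    T[:3,3]=st['eef_pos']; return T@np.array(f['hand_eye'])
def ray(f,T,uv):
    K=np.array([[f['fx'],0,f['cx']],[0,f['fy'],f['cy']],[0,0,1.]])
    p=cv2.undistortPoints(np.array(uv,float).reshape(-1,1,2),K,np.array([f['k1'],0,0,0,0.]))[:,0]
    d=np.c_[p,np.ones(len(p))]@T[:3,:3].T
    return T[:3,3],d
def onz(f,T,uv,z):
    o,d=ray(f,T,uv); return o+d*((z-o[2])/d[:,2])[:,None]
def proj(f,T,P):
    K=np.array([[f['fx'],0,f['cx']],[0,f['fy'],f['cy']],[0,0,1.]])
    W=np.linalg.inv(T); return cv2.projectPoints(np.array(P,float).reshape(-1,1,3),cv2.Rodrigues(W[:3,:3])[0],W[:3,3],K,np.array([f['k1'],0,0,0,0.]))[0][:,0]
E
python3 - <<'E'
from h import *
s=get_state(); print(s)
for n in ['scene','top']:
    f=grab_frame(n); cv2.imwrite(f'pics/{n}1.png',f['img']); print(n,f['fx'],f['k1'],np.round(f['T'],3).tolist())
    T=campose(f)
    for t,z in [('dial',.21),('post',.206),('ring',.18),('press',0.17),('pin_tin',.026),('button_box',.03),('thread',.048),('lever',.179)]:
        for r in regions_of(f,t)[:2]:
            v,u=np.nonzero(r['pixels']); b=r['box']
            print(t,round(r['confidence'],2),b,len(u),[u.mean().round(1),v.mean().round(1)],onz(f,T,[[u.mean(),v.mean()]],z).round(3)[0])
E
```

```text
pics
{'t': 0.0, 'q': array([-9.64916357e-01,  3.59376903e-01,  1.10722576e-02, -3.66222978e-04,
       -1.22408450e+00, -2.88076890e-01]), 'qd': array([ 0.00141898,  0.00073973,  0.00067901, -0.0011757 ,  0.00023924,
        0.0013054 ]), 'joint_efforts': array([-1.44930429e-03, -5.82712913e+01,  2.93066275e+01,  6.99723288e+00,
        7.10776090e-03, -1.41165874e-04]), 'eef_pos': array([ 0.21074111, -0.64075232,  0.22563207]), 'ee_rot': array([-1.56917132e+00,  1.22493610e-04,  3.17678459e-01]), 'force': array([-0.06367808,  0.14663183,  0.12940494]), 'moment': array([ 0.00910702, -0.00372137, -0.04577921]), 'width': 0.08770085492277795}
scene 383.39880834857087 0.0325247880525611 [[0.557, -0.355, 0.751, -0.092], [-0.83, -0.242, 0.502, -0.645], [0.004, -0.903, -0.429, 0.493], [0.0, 0.0, 0.0, 1.0]]
dial 0.61 [258.6, 190.3, 285.7, 208.7] 412 [np.float64(273.4), np.float64(199.4)] [ 0.449 -0.285  0.21 ]
dial 0.3 [263.4, 179.9, 286.6, 213.0] 116 [np.float64(272.1), np.float64(203.4)] [ 0.433 -0.294  0.21 ]
post 0.67 [266.5, 185.0, 284.9, 214.7] 44 [np.float64(271.4), np.float64(201.0)]
[... 768 characters left out ...]
6], [-0.009, -0.111, -0.994, 0.973], [0.0, 0.0, 0.0, 1.0]]
dial 0.95 [293.4, 231.7, 324.9, 259.0] 710 [np.float64(309.4), np.float64(245.8)] [ 0.478 -0.265  0.21 ]
ring 0.42 [283.8, 218.2, 300.8, 237.3] 112 [np.float64(290.8), np.float64(226.8)] [ 0.516 -0.231  0.18 ]
press 0.82 [276.4, 199.5, 340.7, 283.8] 3336 [np.float64(309.6), np.float64(241.7)] [ 0.487 -0.268  0.17 ]
pin_tin 0.91 [241.6, 238.0, 272.1, 262.5] 664 [np.float64(253.0), np.float64(249.6)] [ 0.477 -0.145  0.026]
button_box 0.75 [331.1, 176.3, 371.8, 218.7] 853 [np.float64(349.3), np.float64(195.9)] [ 0.598 -0.368  0.03 ]
thread 0.5 [356.4, 259.8, 367.8, 268.6] 137 [np.float64(359.4), np.float64(263.3)] [ 0.443 -0.384  0.048]
```

```bash
python3 - <<'E'
import cv2, numpy as np
a=cv2.imread('pics/top1.png')[170:300,225:385]; b=cv2.imread('pics/scene1.png')[170:330,205:365]
a=cv2.resize(a,None,fx=2.45,fy=2.45,interpolation=3); b=cv2.resize(b,None,fx=2.45,fy=2.45,interpolation=3)
o=np.zeros((max(a.shape[0],b.shape[0]),a.shape[1]+b.shape[1],3),np.uint8); o[:a.shape[0],:a.shape[1]]=a;o[:b.shape[0],a.shape[1]:]=b
cv2.imwrite('pics/c1.png',o)
E
```

```text
(no output)
```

View pics/c1.png

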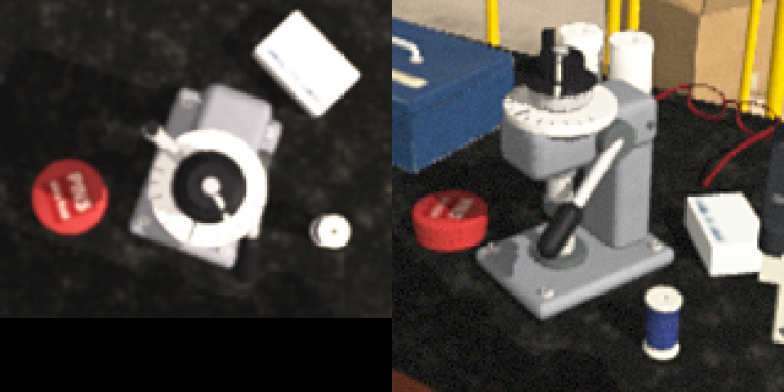

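Call:
drive_tool([
  [[0.2, 0.3, 0.5], 0, 0.68],
  [[0.7, 0.95, 0.5], 0, 0.68],
  [[0.7, 0.95, 0.5], 0, 0.68],
  [[0.7, 0.95, 0.5], 0, 0.68],
  [[0.7, 0.95, 0.5], 0, 0.68],
  [[0.7, 0.95, 0.5], 0, 0.68],
  [[0.7, 0.95, 0.5], 0, 0.68],
  [[0.7, 0.95, 0.5], 0, 0.68],
  [[0.7, 0.95, 0.5], 0, 0.68],
  [[0.7, 0.95, 0.5], 0, 0.68],
])

```text
t: 1.9
eef_pos: [0.4215, -0.3554, 0.377]
ee_rot: [-1.571, -0.001, 0.32]
force: [-0.8, 0.1, -0.4]
width: 0.0596
```

```bash
python3 - <<'E'
from h import *
s=get_state(); f=grab_frame('wrist'); np.save('pics/w1T.npy',campose(f,s)); print(s['t'],s['eef_pos'],s['ee_rot'],s['force'],s['width'],f['fx'],f['k1']); print(np.round(f['hand_eye'],3).tolist())
cv2.imwrite('pics/w1.png',f['img']); T=campose(f,s)
print(proj(f,T,[[.478,-.265,.21]]))
for t,z in [('dial',.20),('post',.206),('ring',.18),('press',0.17),('lever',.179),('washer',.18)]:
        for r in regions_of(f,t)[:2]:
            v,u=np.nonzero(r['pixels']); b=r['box']
            print(t,round(r['confidence'],2),b,len(u),[u.mean().round(1),v.mean().round(1)],onz(f,T,[[u.mean(),v.mean()]],z).round(4)[0])
E
```

```text
1.9 [ 0.42151234 -0.35537156  0.37696899] [-1.57132529e+00 -7.38014024e-04  3.20197488e-01] [-0.75997652  0.12758753 -0.3882565 ] 0.059604315288370756 316.79992815233015 -0.07092504540421096
[[0.001, 0.969, 0.248, -0.067], [0.0, -0.248, 0.969, -0.157], [1.0, -0.001, -0.0, 0.001], [0.0, 0.0, 0.0, 1.0]]
[[336.3936295  271.10591142]]
dial 0.7 [309.0, 238.2, 347.9, 266.7] 621 [np.float64(322.9), np.float64(252.6)] [ 0.4652 -0.2844  0.2   ]
press 0.67 [260.6, 176.9, 365.9, 307.3] 5673 [np.float64(310.9), np.float64(230.8)] [ 0.4532 -0.2998  0.17  ]
```

View pics/w1.png

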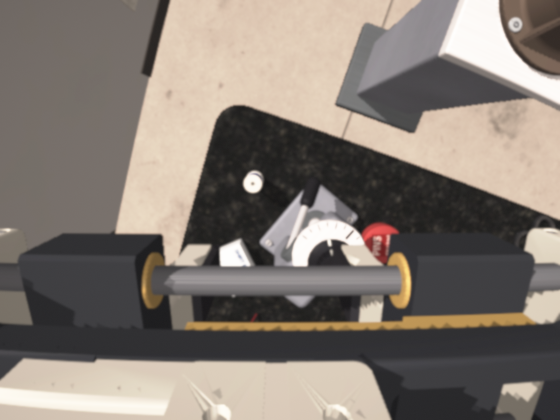

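Call:
drive_tool([
  [[0.15, 0.17, -0.15], 0, 0.68],
  [[0.32, 0.34, -0.35], 0, 0.68],
  [[0.32, 0.34, -0.35], 0, 0.68],
  [[0.32, 0.34, -0.35], 0, 0.68],
  [[0.32, 0.34, -0.35], 0, 0.68],
  [[0.32, 0.34, -0.35], 0, 0.68],
])

```text
t: 2.85
eef_pos: [0.5168, -0.2545, 0.2713]
ee_rot: [-1.571, 0.001, 0.318]
force: [-1.4, -0.6, -0.4]
width: 0.06
```

```bash
python3 - <<'E'
from h import *
s=get_state(); f=grab_frame('wrist'); T=campose(f,s); np.save('pics/w2T.npy',T); print(s['t'],s['eef_pos'],s['ee_rot'],s['force'],s['width'])
cv2.imwrite('pics/w2.png',f['img'])
print(f['fx'],f['fy'],f['cx'],f['cy'],f['k1'],proj(f,T,[[.478,-.265,.21]]))
for t,z in [('dial',.20),('post',.206),('ring',.18),('press',0.17),('lever',.179),('washer',.18)]:
        for r in regions_of(f,t)[:2]:
            v,u=np.nonzero(r['pixels']); b=r['box']
            print(t,round(r['confidence'],2),b,len(u),[u.mean().round(1),v.mean().round(1)],onz(f,T,[[u.mean(),v.mean()]],z).round(4)[0])
E
```

```text
2.85 [ 0.5167931  -0.25446075  0.27125707] [-1.57063230e+00  1.26455179e-03  3.18225900e-01] [-1.41648521 -0.59755209 -0.35980746] 0.060047198377927255
316.79992815233015 316.79992815233015 275.8679038576451 214.26223135299105 -0.07092504540421096 [[277.71246931 172.84862722]]
dial 0.81 [239.4, 130.2, 313.2, 209.6] 4462 [np.float64(275.7), np.float64(167.7)] [ 0.4761 -0.2671  0.2   ]
post 0.61 [287.5, 199.2, 319.2, 253.5] 792 [np.float64(304.1), np.float64(229.4)] [ 0.5118 -0.2334  0.206 ]
ring 0.68 [287.4, 203.7, 318.0, 257.1] 678 [np.float64(304.3), np.float64(229.9)] [ 0.519  -0.2283  0.18  ]
press 0.8 [200.0, 72.5, 333.6, 255.4] 14050 [np.float64(267.1), np.float64(172.1)] [ 0.4846 -0.2717  0.17  ]
lever 0.68 [286.6, 202.4, 317.9, 255.9] 812 [np.float64(304.3), np.float64(230.0)] [ 0.5193 -0.2281  0.179 ]
lever 0.65 [235.3, 125.3, 315.1, 206.8] 4553 [np.float64(275.7), np.float64(167.7)] [ 0.4781 -0.2665  0.179 ]
washer 0.73 [284.5, 203.7, 320.4, 255.7] 762 [np.float64(304.2), np.float64(229.8)] [ 0.519  -0.2284  0.18  ]
```

View pics/w2.png

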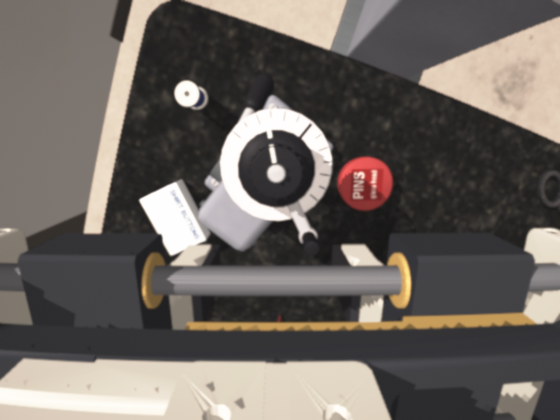

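```bash
cat >> h.py <<'E'
def rect(f,T,z,c,half,n):
    g=np.linspace(-half,half,n); X,Y=np.meshgrid(g,g)  # col -> -y, row -> -x (up=+x)
    P=np.c_[(c[0]-Y).ravel(),(c[1]-X).ravel(),np.full(n*n,z)]
    uv=proj(f,T,P).astype(np.float32).reshape(n,n,2)
    return cv2.remap(f['img'],uv,None,cv2.INTER_CUBIC)
E
python3 - <<'E'
from h import *
f=dict(img=cv2.imread('pics/w2.png'),fx=316.79992815233015,fy=316.79992815233015,cx=275.8679038576451,cy=214.26223135299105,k1=-0.07092504540421096)
T=np.load('pics/w2T.npy')
c=[.478,-.265]
a=rect(f,T,.168,c,.05,400); b=rect(f,T,.210,c,.05,400)
for o in (a,b): cv2.drawMarker(o,(200,200),(0,0,255),0,10)
cv2.imwrite('pics/r2.png',np.hstack([a,b]))
E
```

```text
(no output)
```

View pics/r2.png

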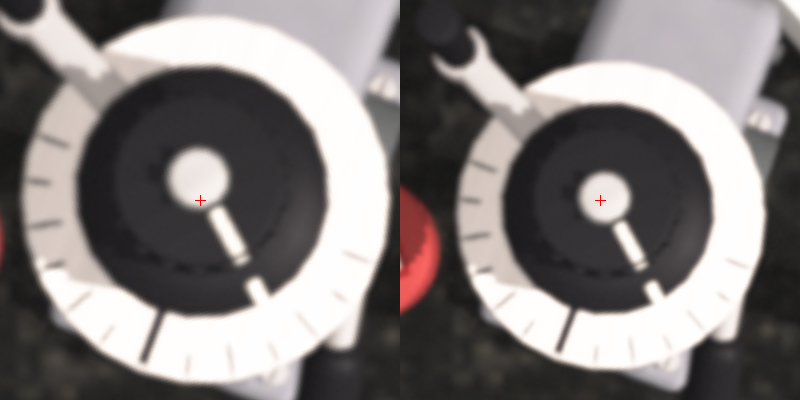

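Call:
drive_tool([
  [[-0.13, -0.042, 0], 0, 0.68],
  [[-0.13, -0.042, -0.08], 0, 0.68],
  [[-0.13, -0.042, -0.16], 0, 0.68],
  [[-0.13, -0.042, -0.22], 0, 0.68],
  [[-0.13, -0.042, -0.25], 0, 0.68],
  [[-0.13, -0.042, -0.25], 0, 0.68],
])

```text
t: 3.8
eef_pos: [0.4773, -0.2669, 0.1958]
ee_rot: [-1.57, 0.002, 0.317]
force: [0.3, -0.9, 0.5]
width: 0.0598
```

Call:
drive_tool([
  [[0, 0, 0], 0, 0.3],
  [[0, 0, 0], 0, 0.3],
  [[0, 0, 0], 0, 0.3],
  [[0, 0, 0], 0, 0.3],
  [[0, 0, 0], 0, 0.3],
  [[0, 0, 0], 0, 0.3],
], newtons=10)

```text
t: 4.4
eef_pos: [0.4784, -0.267, 0.1973]
ee_rot: [-1.572, -0.001, 0.318]
force: [-0.5, 0.2, 4.7]
width: 0.0394
```

Call:
drive_tool([
  [[0, 0, 0], -0.06, 0.3],
  [[0, 0, 0], -0.14, 0.3],
  [[0, 0, 0], -0.22, 0.3],
  [[0, 0, 0], -0.3, 0.3],
  [[0, 0, 0], -0.38, 0.3],
  [[0, 0, 0], -0.45, 0.3],
  [[0, 0, 0], -0.51, 0.3],
  [[0, 0, 0], -0.55, 0.3],
  [[0, 0, 0], -0.578, 0.3],
  [[0, 0, 0], -0.578, 0.3],
  [[0, 0, 0], -0.578, 0.3],
])

```text
t: 5.5
eef_pos: [0.4784, -0.2668, 0.1973]
ee_rot: [-1.57, -0.001, -0.59]
force: [-0.1, 1.7, 6.1]
width: 0.0397
```

Call:
drive_tool([
  [[0, 0, 0], 0, 0.56],
  [[0, 0, 0], 0, 0.56],
  [[0, 0, 0], 0, 0.56],
])

```text
t: 5.8
eef_pos: [0.4776, -0.2667, 0.1962]
ee_rot: [-1.571, 0.001, -0.59]
force: [0.5, -0.0, -0.0]
width: 0.0488
```

Call:
drive_tool([
  [[0, 0, 0.1], 0, 0.56],
  [[0, 0, 0.25], 0, 0.56],
  [[0.11, -0.074, 0.25], 0, 0.56],
  [[0.11, -0.074, 0.25], 0, 0.56],
  [[0.11, -0.074, 0.25], 0, 0.56],
])

```text
t: 6.3
eef_pos: [0.5108, -0.2891, 0.2707]
ee_rot: [-1.571, 0.002, -0.591]
force: [-0.5, 0.5, -0.4]
width: 0.0487
```

```bash
cat > look.py <<'E'
import sys
from h import *
k=sys.argv[1]
s=get_state(); f=grab_frame('wrist'); T=campose(f,s); print(s['t'],s['eef_pos'],s['ee_rot'],s['force'],s['width'],s['q'][5])
c=[.478,-.2665]
a=rect(f,T,.168,c,.05,400); b=rect(f,T,.210,c,.05,400)
for o in (a,b): cv2.drawMarker(o,(200,200),(0,0,255),0,10)
np.savez(f'pics/{k}.npz',T=T,img=f['img'],a=a,b=b)
cv2.imwrite(f'pics/r{k}.png',np.hstack([a,b]))
E
python3 look.py 3
```

```text
6.3 [ 0.51083399 -0.28905142  0.27065343] [-1.57106522  0.00165045 -0.59076709] [-0.50073728  0.493551   -0.3870101 ] 0.048670534904868036 -1.9791222853819928
```

View pics/r3.png

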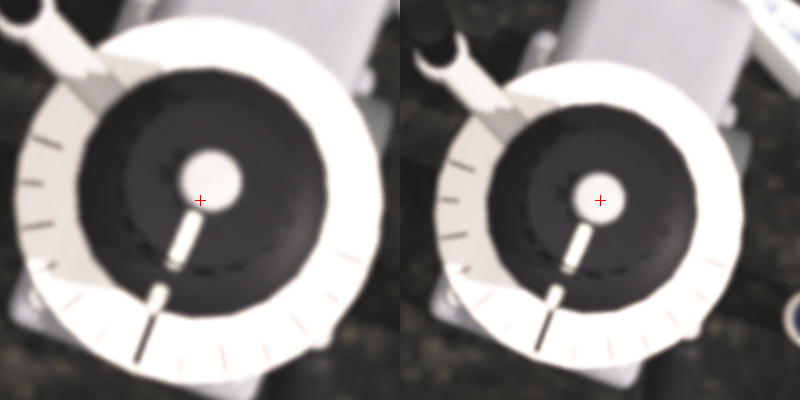

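```bash
cat > ang.py <<'E'
import sys
from h import *
d=np.load(f'pics/{sys.argv[1]}.npz')
f=dict(img=d['img'],fx=316.79992815233015,fy=316.79992815233015,cx=275.8679038576451,cy=214.26223135299105,k1=-0.07092504540421096); T=d['T']
def plane(z): # gray, 0.125mm px
    return cv2.cvtColor(rect(f,T,z,[.478,-.2665],.05,801),cv2.COLOR_BGR2GRAY)
xy=lambda u,v:((u-400)*.125,(v-400)*.125)  # mm, col=-y,row=-x
def circ(z,thr,r,inv=False,guess=(0,0)):
    g=plane(z); m=((g<thr) if inv else (g>thr))
    a=np.arange(0,2*np.pi,.02); pts=[]
    for t in a: # radial max gradient
        rr=np.arange(r-3,r+3,.1); u=400+(guess[0]+rr*np.cos(t))/.125; v=400+(guess[1]+rr*np.sin(t))/.125
        p=cv2.remap(cv2.GaussianBlur(g,(0,0),2),u.astype(np.float32)[None],v.astype(np.float32)[None],1)[0].astype(float)
        i=np.argmax(np.abs(np.diff(p)))
        if abs(np.diff(p))[i]>2: pts.append([guess[0]+rr[i]*np.cos(t),guess[1]+rr[i]*np.sin(t)])
    p=np.array(pts); 
    from scipy.optimize import least_squares
    s=least_squares(lambda q:np.hypot(p[:,0]-q[0],p[:,1]-q[1])-q[2],[0,0,r],loss='soft_l1',f_scale=.2).x
    return s,len(p)
print('plate',circ(.168,0,46)); print('stud',circ(.215,0,6)); print('skirt',circ(.191,0,30))
c=circ(.168,0,46)[0][:2]; cs=circ(.215,0,6)[0][:2]
def polar(z,c,r0,r1,a0,a1):
    g=plane(z).astype(np.float32); A=np.arange(a0,a1,.1); r=np.arange(r0,r1,.2)
    AA,RR=np.meshgrid(np.radians(A),r)
    return A,cv2.remap(g,((c[0]-RR*np.sin(AA))/.125+400).astype(np.float32),((c[1]+RR*np.cos(AA))/.125+400).astype(np.float32),1)
def centr(A,p,sign):
    w=sign*p; w=w-np.median(w); w[w<.5*w.max()]=0; return (A*w).sum()/w.sum()
for nm,z,r0,r1,sg in [('mark',.168,32,41,-1),('top',.21,8,17,1),('skirt',.191,23,28,1)]:
    for cn,cc in (('plate',c),('stud',cs)):
        A,I=polar(z,cc,r0,r1,float(sys.argv[2]),float(sys.argv[3])); k=len(I)//3
        print(nm,cn,'%.2f'%centr(A,I.mean(0),sg),['%.1f'%centr(A,I[i*k:(i+1)*k].mean(0),sg) for i in range(3)])
E
python3 ang.py 3 8 34
```

```text
plate (array([-0.24852082,  0.27587803, 45.91886893]), 302)
stud (array([-0.38785248,  0.20840611,  5.91903177]), 315)
skirt (array([-0.8963407 ,  0.36604439, 28.46576662]), 312)
mark plate 21.44 ['21.4', '21.4', '21.4']
mark stud 21.19 ['21.2', '21.2', '21.2']
top plate 24.75 ['25.1', '24.9', '24.7']
top stud 24.11 ['24.2', '24.1', '24.1']
skirt plate 24.14 ['24.2', '24.2', '24.0']
skirt stud 23.79 ['23.9', '23.8', '23.7']
```

Call:
drive_tool([
  [[-0.11, 0.074, 0], 0, 0.56],
  [[-0.11, 0.074, -0.12], 0, 0.56],
  [[-0.11, 0.074, -0.22], 0, 0.56],
  [[-0.11, 0.074, -0.25], 0, 0.56],
  [[-0.11, 0.074, -0.25], 0, 0.3],
  [[-0.11, 0.074, -0.25], 0, 0.3],
  [[-0.11, 0.074, -0.25], 0, 0.3],
  [[-0.11, 0.074, -0.25], 0, 0.3],
  [[-0.11, 0.074, -0.25], 0.015, 0.3],
  [[-0.11, 0.074, -0.25], 0.03, 0.3],
  [[-0.11, 0.074, -0.25], 0.03, 0.3],
  [[-0.11, 0.074, -0.25], 0.03, 0.3],
])

```text
t: 7.55
eef_pos: [0.4783, -0.2669, 0.1973]
ee_rot: [-1.571, -0.001, -0.543]
force: [-0.0, 4.2, 6.1]
width: 0.0397
```

Call:
drive_tool([
  [[0, 0, 0], 0, 0.56],
  [[0, 0, 0], 0, 0.56],
  [[0, 0, 0], 0, 0.56],
  [[0, 0, 0.1], 0, 0.56],
  [[0, 0, 0.25], 0, 0.56],
  [[0.11, -0.074, 0.25], 0, 0.56],
  [[0.11, -0.074, 0.25], 0, 0.56],
  [[0.11, -0.074, 0.25], 0, 0.56],
])

```text
t: 8.35
eef_pos: [0.511, -0.2892, 0.2708]
ee_rot: [-1.571, 0.001, -0.544]
force: [0.3, 1.0, -0.3]
width: 0.0492
```

```bash
python3 look.py 4; python3 ang.py 4 8 34
```

```text
8.35 [ 0.51095278 -0.28923736  0.2707871 ] [-1.57108862e+00  1.22024764e-03 -5.43709167e-01] [ 0.286824    0.98626814 -0.28679745] 0.04922811685933304 -1.9320243508124466
plate (array([-0.21250268,  0.29007833, 45.89801389]), 298)
stud (array([-0.35365359,  0.19900122,  5.89818833]), 315)
skirt (array([-0.81293104,  0.33314221, 28.46111141]), 313)
mark plate 21.46 ['21.5', '21.5', '21.4']
mark stud 21.21 ['21.2', '21.2', '21.2']
top plate 22.12 ['22.5', '22.4', '21.9']
top stud 21.44 ['21.6', '21.7', '21.3']
skirt plate 21.37 ['21.5', '21.3', '21.4']
skirt stud 21.01 ['21.1', '20.9', '21.1']
```

Call:
drive_tool([
  [[0.042, 0.221, 0], 0.09, 0.35],
  [[0.042, 0.221, 0], 0.18, 0.35],
  [[0.042, 0.221, 0], 0.27, 0.35],
  [[0.042, 0.221, 0], 0.36, 0.35],
  [[0.042, 0.221, 0], 0.45, 0.35],
  [[0.042, 0.221, 0], 0.54, 0.35],
  [[0.042, 0.221, 0], 0.63, 0.35],
  [[0.042, 0.221, 0], 0.72, 0.35],
  [[0.042, 0.221, 0], 0.8, 0.35],
  [[0.042, 0.221, 0], 0.83, 0.35],
  [[0.042, 0.221, 0], 0.83, 0.35],
  [[0.042, 0.221, 0], 0.83, 0.35],
])

```text
t: 9.6
eef_pos: [0.523, -0.2225, 0.2715]
ee_rot: [-1.571, 0.0, 0.759]
force: [-0.9, 0.3, 0.2]
width: 0.0309
```

```bash
python3 - <<'E'
from h import *
s=get_state(); f=grab_frame('wrist'); T=campose(f,s); print(s['t'],s['eef_pos'],s['ee_rot'],s['force'],s['width'],s['q'])
im=f['img'].copy(); p=proj(f,T,[[s['eef_pos'][0],s['eef_pos'][1],.206]]); print(p)
for r in regions_of(f,'post')[:2]: print(r['confidence'],r['box'])
cv2.drawMarker(im,tuple(int(v) for v in p[0]),(0,0,255),0,6)
cv2.imwrite('pics/w5.png',cv2.resize(im[120:320,150:410],None,fx=3,fy=3,interpolation=3))
E
```

```text
9.6 [ 0.52300962 -0.22249181  0.27151633] [-1.57061605e+00  1.11709538e-04  7.59211308e-01] [-0.91715073  0.2881941   0.15790414] 0.030856557199537397 [-5.80298433e-02  1.57316697e-01 -1.57172228e-01 -4.40418422e-05
 -1.25651530e+00 -7.53541567e-01]
[[274.82955602 226.30703639]]
0.95 [266.1, 178.1, 284.6, 234.0]
```

View pics/w5.png

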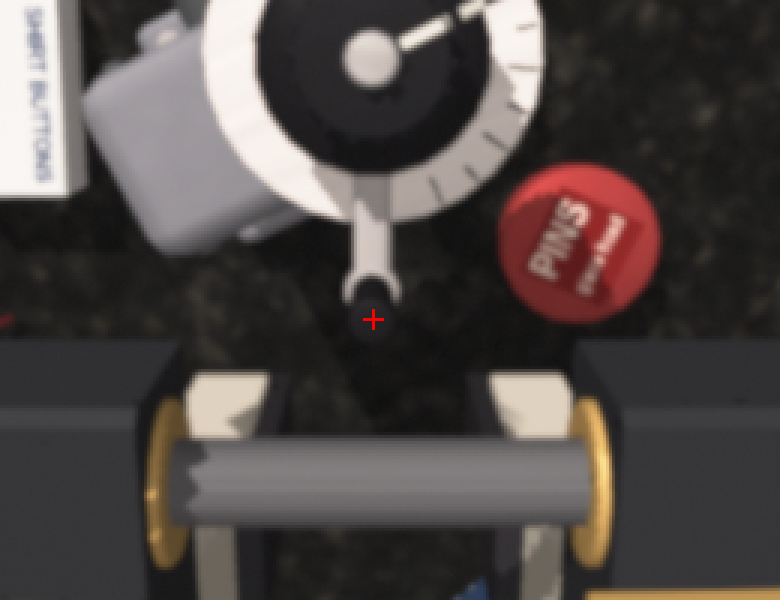

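Call:
drive_tool([
  [[0, 0, -0.12], 0, 0.35],
  [[0, 0, -0.22], 0, 0.35],
  [[0, 0, -0.26], 0, 0.35],
  [[0, 0, -0.283], 0, 0.35],
  [[0, 0, -0.283], 0, 0.2],
  [[0, 0, -0.283], 0, 0.2],
  [[0, 0, -0.283], 0, 0.2],
  [[0, 0, -0.283], 0, 0.2],
])

```text
t: 10.5
eef_pos: [0.524, -0.2228, 0.1877]
ee_rot: [-1.572, -0.001, 0.761]
force: [0.5, -1.0, 0.6]
width: 0.0179
```

```bash
python3 - <<'E'
import numpy as np
r=.063/.3
P=lambda a:np.array([r*np.cos(np.radians(a)),r*np.sin(np.radians(a))])
for a0 in np.arange(43.5,-60,-9):
    print(a0,[[*(P(a0-d)-P(a0)).round(4).tolist(),round(-d/90,4)] for d in (3,6,9)])
E
```

```text
43.5 [[0.0074, -0.0082, -0.0333], [0.0143, -0.0167, -0.0667], [0.0207, -0.0256, -0.1]]
34.5 [[0.006, -0.0092, -0.0333], [0.0115, -0.0187, -0.0667], [0.0165, -0.0285, -0.1]]
25.5 [[0.0045, -0.01, -0.0333], [0.0084, -0.0203, -0.0667], [0.0118, -0.0308, -0.1]]
16.5 [[0.0028, -0.0106, -0.0333], [0.0051, -0.0214, -0.0667], [0.0069, -0.0322, -0.1]]
7.5 [[0.0011, -0.0109, -0.0333], [0.0017, -0.0219, -0.0667], [0.0017, -0.0329, -0.1]]
-1.5 [[-0.0006, -0.011, -0.0333], [-0.0017, -0.0219, -0.0667], [-0.0034, -0.0328, -0.1]]
-10.5 [[-0.0023, -0.0108, -0.0333], [-0.0051, -0.0214, -0.0667], [-0.0085, -0.0318, -0.1]]
-19.5 [[-0.0039, -0.0103, -0.0333], [-0.0084, -0.0203, -0.0667], [-0.0134, -0.0301, -0.1]]
-28.5 [[-0.0055, -0.0095, -0.0333], [-0.0115, -0.0187, -0.0667], [-0.0179, -0.0276, -0.1]]
-37.5 [[-0.0069, -0.0085, -0.0333], [-0.0143, -0.0167, -0.0667], [-0.022, -0.0245, -0.1]]
-46.5 [[-0.0082, -0.0074, -0.0333], [-0.0167, -0.0143, -0.0667], [-0.0256, -0.0207, -0.1]]
-55.5 [[-0.0092, -0.006, -0.0333], [-0.0187, -0.0115, -0.0667], [-0.0285, -0.0165, -0.1]]
```

Call:
drive_tool([
  [[0.0074, -0.0082, 0], -0.0333, 0.2],
  [[0.0143, -0.0167, 0], -0.0667, 0.2],
  [[0.0207, -0.0256, 0], -0.1, 0.2],
])

```text
t: 10.8
eef_pos: [0.5299, -0.2303, 0.1873]
ee_rot: [-1.571, -0.001, 0.602]
force: [0.2, 1.5, 1.8]
width: 0.0177
```

Call:
drive_tool([
  [[0.006, -0.0092, 0], -0.0333, 0.2],
  [[0.0115, -0.0187, 0], -0.0667, 0.2],
  [[0.0165, -0.0285, 0], -0.1, 0.2],
])

```text
t: 11.1
eef_pos: [0.535, -0.2389, 0.1873]
ee_rot: [-1.571, -0.001, 0.444]
force: [-1.0, 0.8, 1.5]
width: 0.0173
```

Call:
drive_tool([
  [[0.0045, -0.01, 0], -0.0333, 0.2],
  [[0.0084, -0.0203, 0], -0.0667, 0.2],
  [[0.0118, -0.0308, 0], -0.1, 0.2],
])

```text
t: 11.4
eef_pos: [0.5386, -0.2481, 0.1873]
ee_rot: [-1.571, -0.001, 0.287]
force: [-0.1, 1.0, 0.9]
width: 0.0175
```

Call:
drive_tool([
  [[0.0028, -0.0106, 0], -0.0333, 0.2],
  [[0.0051, -0.0214, 0], -0.0667, 0.2],
  [[0.0069, -0.0322, 0], -0.1, 0.2],
])

```text
t: 11.7
eef_pos: [0.5407, -0.2578, 0.1874]
ee_rot: [-1.571, -0.001, 0.13]
force: [0.3, 1.6, 0.3]
width: 0.0174
```

Call:
drive_tool([
  [[0.0011, -0.0109, 0], -0.0333, 0.2],
  [[0.0017, -0.0219, 0], -0.0667, 0.2],
  [[0.0017, -0.0329, 0], -0.1, 0.2],
])

```text
t: 12.0
eef_pos: [0.5413, -0.2677, 0.1874]
ee_rot: [-1.571, -0.001, -0.027]
force: [0.7, 1.5, 1.6]
width: 0.0174
```

Call:
drive_tool([
  [[-0.0006, -0.011, 0], -0.0333, 0.2],
  [[-0.0017, -0.0219, 0], -0.0667, 0.2],
  [[-0.0034, -0.0328, 0], -0.1, 0.2],
])

```text
t: 12.3
eef_pos: [0.5404, -0.2772, 0.1875]
ee_rot: [-1.57, -0.002, -0.184]
force: [0.5, 4.9, 2.7]
width: 0.0174
```

Call:
drive_tool([
  [[-0.0023, -0.0108, 0], -0.0333, 0.2],
  [[-0.0051, -0.0214, 0], -0.0667, 0.2],
])

```text
t: 12.5
eef_pos: [0.5391, -0.2831, 0.1875]
ee_rot: [-1.569, -0.002, -0.288]
force: [0.8, 5.8, 3.3]
width: 0.0173
```

Call:
drive_tool([
  [[-0.0034, -0.0105, 0], -0.0333, 0.2],
])

```text
t: 12.6
eef_pos: [0.5382, -0.286, 0.1876]
ee_rot: [-1.569, -0.002, -0.341]
force: [2.4, 9.1, 4.1]
width: 0.0176
```

Call:
drive_tool([
  [[-0.0019, -0.0052, 0], -0.0167, 0.2],
])

```text
t: 12.7
eef_pos: [0.5377, -0.2873, 0.1876]
ee_rot: [-1.568, -0.002, -0.367]
force: [1.6, 9.3, 4.2]
width: 0.0179
```

Call:
drive_tool([
  [[-0.002, -0.0051, 0], -0.0167, 0.2],
])

```text
t: 12.8
eef_pos: [0.5373, -0.2886, 0.1876]
ee_rot: [-1.568, -0.002, -0.392]
force: [1.5, 10.1, 3.7]
width: 0.0174
```

Call:
drive_tool([
  [[0, 0, 0], 0, 0.36],
  [[0, 0, 0], 0, 0.36],
  [[0, 0, 0], 0, 0.36],
  [[0, 0, 0.1], 0, 0.36],
  [[0, 0, 0.28], 0, 0.36],
  [[0, 0, 0.28], 0, 0.36],
  [[-0.07, 0.03, 0.28], 0, 0.36],
  [[-0.07, 0.03, 0.28], 0, 0.36],
  [[-0.07, 0.03, 0.28], 0, 0.36],
])

```text
t: 13.7
eef_pos: [0.5149, -0.2814, 0.2711]
ee_rot: [-1.571, -0.001, -0.391]
force: [0.4, 0.9, 0.5]
width: 0.0317
```

```bash
python3 look.py 6; python3 ang.py 6 8 34; python3 - <<'E'
import numpy as np,cv2
cv2.imwrite('pics/w6.png',np.load('pics/6.npz')['img'])
E
```

```text
13.7 [ 0.51485286 -0.28137648  0.2710986 ] [-1.57083724e+00 -9.46385701e-04 -3.91236496e-01] [0.43725098 0.89839646 0.51275626] 0.03170405298837659 -1.795138055016106
plate (array([-0.1239834 ,  0.16830192, 45.90227319]), 284)
stud (array([-0.23947045,  0.05320717,  5.90522228]), 315)
skirt (array([-0.71957055,  0.20123927, 28.5017367 ]), 314)
mark plate 21.41 ['21.5', '21.4', '21.4']
mark stud 21.20 ['21.3', '21.1', '21.2']
top plate 21.99 ['22.2', '22.1', '21.9']
top stud 21.36 ['21.3', '21.4', '21.4']
skirt plate 21.55 ['21.5', '21.6', '21.5']
skirt stud 21.21 ['21.2', '21.3', '21.2']
```

View pics/w6.png

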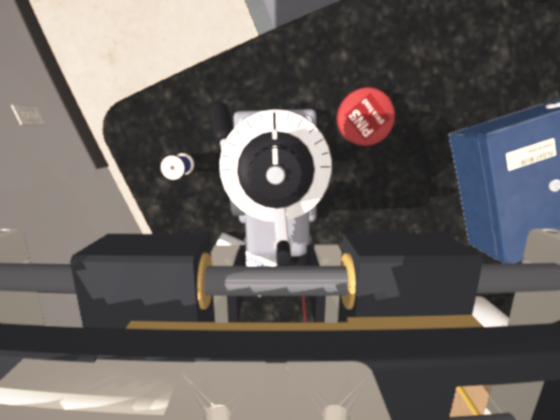

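```bash
python3 -c "from station import job_done; print(job_done())"
```

```text
the job is handed in; nothing more can be done
None
```

The dial is set on the long mark and the lock ring is tightened. I handed the job in at about 14 s, with the gripper open and raised clear of everything.

- **Dial:** I turned it about 52° clockwise. A close wrist-camera view showed roughly 2.7° overshoot, so I regripped and turned it back. After tightening, the white line measured within about 0.2–0.6° of the long mark, depending on which axis centre I used.
- **Lock ring:** I pushed the post clockwise about 66°. Resistance began after roughly 45–50°. I stopped while it was still moving at a reading of about 10 N, then opened the fingers and lifted off.
- **Force uncertainty:** force readings varied by about 1 N, and one sample during tightening read low (5.8 N where I expected about 8 N). The true final push was probably 9–10 N, inside the 6–14 N limits.
- **Surroundings:** in the last wrist picture the tin and the spool look undisturbed. The gripper mostly hides the carton there. The arm made no contact with any of the three.

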